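Switch on the washroom radio and roll its volume wheel to the third click

TASK

Switch on the radio standing on the washroom shelf by pressing the round on/off key on its top all the way in with a fingertip, then roll the ribbed volume wheel beside it, by stroking the part that stands out of the slot with a fingertip, until it has clicked into the third of its four marked positions, counted from the quiet end where the marks beside the slot are shortest. Do not lift or shove the radio, and leave all the other things where they are.

Things in the scene. Friction and masses are not known exactly. Their poses are not given: they have to be found in the camera images.
- radio: portable bathroom radio, cream plastic case 90 deep x 230 long x 120 mm high, about 1.2 kg, standing loose on four rubber feet. Origin: centre of its underside, on the shelf. x: from its front (grille) to its back, y along its length, z up. The flat deck on top carries the key (+y half), the wheel (-y half) and a folded aerial along the back edge (x = 36 mm, top 9 mm above the deck).
- wheel_top (a point): highest point of the volume wheel's rim, 129 mm above the shelf, at x = -12, y = -45 mm on the radio. Dark ribbed disc of radius 28, width 16 mm, mostly inside the case; axle along the radio's x, 28 mm below this point; the rim stands 9 mm out of a slot 48 mm long (radio's y). Tick marks on the deck along the slot show the four positions, from short (quiet, +y) to long (loud, -y).
- volume_wheel (a joint): turn of the volume wheel, rad. Clicks at 0 (first, quietest), 0.42, 0.84 (third, wanted), 1.26 (fourth); starts in the first or second. Grows when the top of the rim moves to the radio's -y; a click is 11.8 mm along the rim. A spring detent pulls it into the nearest position; about 0.05 N m (2 N along the rim) takes it to the next. Stops 0.1 rad beyond the first and fourth.
- wheel_index (a point): white line across the wheel's rim that points at the tick marks and turns with the wheel. Seen from above, in the radio's axes, it lies towards +y of wheel_top by 16.5 mm (first) or 5.8 mm (second), towards -y by 5.8 mm (third) or 16.5 mm (fourth).
- key_top (a point): centre of the top face of the on/off key, moving with it: a round grey key of diameter 22 mm that stands 7 mm out of the deck (127 mm above the shelf) at x = -12, y = +62 mm in the radio's axes.
- power_key (a joint): how far the on/off key is pushed in, m: 0 out, 0.004 fully in. It springs back; fully in takes about 4 N. The radio switches on when it is more than 3 mm in.
- cup: pale pink plastic cup, diameter 74, 95 mm high, beside the radio's -y end; origin at the centre of its underside
- pump_bottle: chunky green glass bottle with a closed white pump head, diameter 74, 155 mm high over all, beside the radio's +y end; origin at the centre of its underside
- jar: glass jar with a steel lid, diameter 60, 75 mm high, behind the radio; origin at the centre of its underside
- tweezers: steel tweezers, 95 mm long, 8 mm high, lying in front of the radio; origin under the middle, x along the length
- toothbrush: bamboo toothbrush, 190 mm long, 17 mm high at the bristles, lying behind the radio; origin under the handle, x along the length
- scrubber: round grey silicone scrubber, diameter 70, 22 mm high, lying in front of the radio; origin at the centre of its underside
- comb: brown comb, 150 x 30 x 4 mm, lying in front of the radio; origin under the middle, x along the length

How it is judged:
By the outcome, as a careful person would: the job done as asked, in the order asked, and still so for the second after the job is handed in, with the robot touching nothing.
It also fails if it takes over 42 s, if anything falls off the work surface, if the arm or the gripper's body presses on something with over 40 N, if the wrist force passes 120 N, or if a joint passes its speed limit or range.

ROBOT

A 6-joint arm with a two-finger parallel gripper is mounted at the origin on the work surface. World frame = base frame: x ahead of the robot, y to its left, z up, the work surface at z = 0. Lengths are in mm, angles in rad, forces in N, time in s.
With the tool pointing down it reaches from about 150 to 775 mm from the base axis. Payload 6.1 kg.
Tool frame: the origin (TCP) lies at the centre of the arm's flange, where the gripper is bolted on; the fingertips stand 173 mm ahead of it and the grasp point (between the pads) lies 155 mm ahead of it; z points along the fingers, y is the line along which they close (so a half turn about z gives the same grasp; the last joint's range is limited). The gripper opens to 85 mm and grips with 20 to 120 N. Pads are 22 mm wide; open, the fingers measure 114 mm over their backs; the gripper's body (76 mm by 85 mm) begins 54 mm behind the grasp point. The pads swing forward as they close: fully open they stand 13 mm farther back than shut.
Start: joints at [-1.21, 0.126, -0.04, 1.405, 0, 1.571], TCP at [185.33, -491.184, 404.695] pointing down, gripper open.
Joint ranges: [-2.72, 2.72], [-0.95, 1.95], [-1.27, 1.35], [-1.78, 2.02], [-1.46, 1.47], [-3.14, 3.14]. Speed limits (rad/s): [2.39, 2.39, 3.01, 3.14, 3.14, 3.14].

INTERFACE

Orientations are given as [roll, pitch, yaw] about the fixed x, y, z axes, in that order (R = Rz(yaw) Ry(pitch) Rx(roll)).
In Python, from cell import arm gives the robot as it stands.
- The arm moves only by the tool servo_tool, never from a script. Its argument "rows" is a list of rows, each an object of numbers: "dx", "dy", "dz": the shift along the tool's x, y, z in m; "rx", "ry", "rz": the turn, a rotation vector about the tool's x, y, z in rad; "grip": the gripper command: -1 is shut, 1 is fully open, values between are in proportion. A call has 1 to 12 rows; each row is the pose to reach, as a shift and turn from the pose commanded when the call began, along the tool's axes at that moment; what a row does not reach only later rows make up. A row lasts 1/8 s, in which the tool goes at most 62.5 mm and 10.7 degrees, less where a joint would pass 70% of its speed; a pose out of reach is approached as far as the arm can. A call with a gripper value outside its range is refused whole. The fingers move at their own pace and stop on an object; the grip force is fixed at half the most. Time passes only in rows, so rows that repeat a pose let the fingers close. It gives the time, the measured TCP pose, the force and the opening at its end, in the units of the state.
- arm.get_obs(): the state, without advancing time (a new reading comes with each control period).
- arm.capture(name): name is "side" or "top"; returns the picture (384x512x3 uint8, red, green, blue); there is no depth.
- arm.camera_model(name): a dict with "fx", "fy", "cx", "cy" (pixels), "view" (4x4, takes a point from world to camera coordinates). Camera axes: x right, y up, looking along -z (the intrinsics and any distortion apply to the point x, -y, -z); pixel columns grow to the right and rows downward; lengths in mm; the calibration is good to about 2 mm. A picture is of the moment at which its call begins. camera_model takes no time and is no camera call.
- arm.close_job(): hands the job in, once; it reports no verdict.
Trained networks look in the newest picture that a camera, given by its name, has taken for a name from the list of things; names that differ only in an ending like _2 or _b are one class to them, and where a whole thing is asked for, a point or a joint stands for the part that bears it (a point fixed in the world has none). Each returns a list of dicts, best first, with "confidence" (0 to 1); they miss things now and then, are a little off and sometimes report something else, mostly with a low value. They report only what shows in the picture. A call takes as long as a camera call.
- arm.find_in(camera, label): "centre" ([x, y, z] in mm, in world coordinates, good to about 4 mm: the middle of the surface that is visible of it).
- arm.place_of(camera, label): "centre" ([x, y, z] in mm, in world coordinates, good to about 4 mm: a listed point, or the origin of a listed thing).
The state is a dict: "time": time; "joint_pos": joint angles; "qd": joint speeds; "effort": joint torques, N m; "tool_pos": TCP position; "ee_rot": TCP orientation; "contact_force": force on the tool from outside, world axes, zero at the start; "wrist_torque": the same for the moment, N m; "grip_width": finger opening in mm.
Only numpy, scipy, OpenCV 4.12 (cv2) and the standard library are available. Lean on these libraries where they do the work, as an engineer would, in place of code of your own. Each camera call takes 0.05 s, during which the arm holds its last target. There are 200 camera calls.

## Working session

There is one attempt and no reset: what is moved stays moved. The work goes in short steps, Python scripts to look and compute and a tool call to move; the robot and the scene stay as the last step left them, time stands still between calls to the robot, and variables do not carry over. Pictures are saved under pics/ and viewed, on a budget of 10 in all, crops included, one or two more only if the job needs it, and the job is handed in when it is done.

Besides the shell and the picture viewer there is one more tool, called after "Call:" as name([rows], argument=value, ...), one row to a line, values as JSON. servo_tool: Moves the arm, as the interface text tells. Its arguments: {"type":"object","properties":{"rows":{"type":"array","items":{"type":"object","properties":{"dx":{"type":"number"},"dy":{"type":"number"},"dz":{"type":"number"},"rx":{"type":"number"},"ry":{"type":"number"},"rz":{"type":"number"},"grip":{"type":"number"}}}}},"required":["rows"]}

```bash
mkdir -p pics; ls; python3 - <<'E'
from cell import arm
import cv2
for n in("top","side"):
    cv2.imwrite(f"pics/{n}0.png",arm.capture(n)[:,:,::-1])
    for l in("radio","wheel_top","wheel_index","key_top","cup","pump_bottle"):
        r=arm.place_of(n,l); print(n,l,[([round(v) for v in d["centre"]],round(d["confidence"],2)) for d in r[:2]])
o=arm.get_obs(); print(o["time"],o["tool_pos"],o["ee_rot"],o["grip_width"],o["contact_force"])
E
```

```text
pics
top radio [([560, -24, -2], 0.7)]
top wheel_top [([546, -61, 131], 0.84), ([457, -56, -1], 0.18)]
top wheel_index [([546, -53, 122], 0.56)]
top key_top [([556, 44, 129], 0.6)]
top cup [([541, -212, 0], 0.63)]
top pump_bottle [([589, 164, 0], 0.61), ([674, -194, 0], 0.18)]
side radio [([559, -25, 4], 0.86)]
side wheel_top [([546, -72, 128], 0.66)]
side wheel_index [([560, -26, 4], 0.52), ([550, -49, 129], 0.5)]
side key_top [([560, 39, 123], 0.43)]
side cup [([540, -211, -2], 0.79)]
side pump_bottle [([587, 168, -2], 0.85)]
0.7 [ 185.32852397 -491.17564022  404.70179658] [-3.14159232e+00  2.92534682e-05  3.60801786e-01] 85.26266042934368 [ 0.86743163 -0.65960695 -0.59943235]
```

View pics/top0.png

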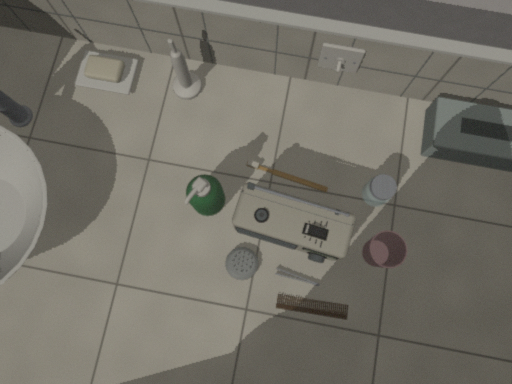

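View pics/side0.png

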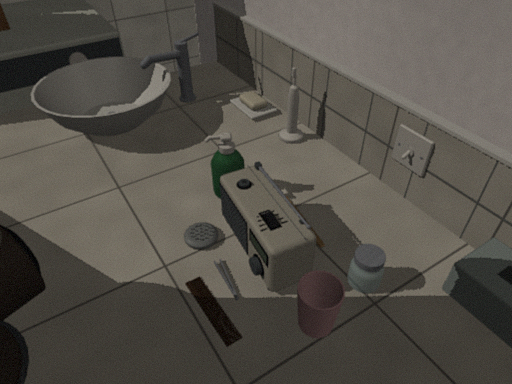

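Top picture: key at about (262,215), wheel at (316,232), index line still unclear. I'll enlarge it.

```bash
cat > h.py <<'E'
import numpy as np, cv2
from cell import arm
def unproj(n,uv,z):
    m=arm.camera_model(n); V=np.array(m["view"]); R,t=V[:3,:3],V[:3,3]
    K=np.array([[m["fx"],0,m["cx"]],[0,m["fy"],m["cy"]],[0,0,1.]])
    x,y=cv2.undistortPoints(np.array([[uv]],float),K,np.array(m.get("dist",[0,0,0,0,0]),float))[0,0]
    d=R.T@np.array([x,-y,-1]); c=-R.T@t
    return c+d*(z-c[2])/d[2]
def proj(n,p):
    m=arm.camera_model(n); V=np.array(m["view"]); q=V[:3,:3]@np.array(p,float)+V[:3,3]
    return m["cx"]+m["fx"]*q[0]/-q[2], m["cy"]+m["fy"]*-q[1]/-q[2]
def crop(n,im,u,v,w,h,s,f):
    cv2.imwrite(f,cv2.resize(im[v:v+h,u:u+w,::-1],None,fx=s,fy=s,interpolation=cv2.INTER_CUBIC))
E
python3 - <<'E'
from h import *
print({k:v for k,v in arm.camera_model("top").items() if k!="view"})
t=cv2.imread("pics/top0.png")[:,:,::-1]; s=cv2.imread("pics/side0.png")[:,:,::-1]
a=cv2.resize(t[180:265,225:365],None,fx=5,fy=5,interpolation=cv2.INTER_CUBIC)[:,:,::-1]
cv2.imwrite("pics/t1.png",a)
b=cv2.resize(s[155:280,210:330],None,fx=4.8,fy=4.8,interpolation=cv2.INTER_CUBIC)[:,:,::-1]
cv2.imwrite("pics/s1.png",b)
for uv in((262,215),(316,232)): print(unproj("top",uv,128))
E
```

```text
{'fx': 427.6726945326132, 'fy': 427.6726945326132, 'cx': 261.25881316682415, 'cy': 190.29966365409186}
[558.44119244  37.52096254 128.        ]
[545.75490476 -68.23151674 128.        ]
```

View pics/t1.png

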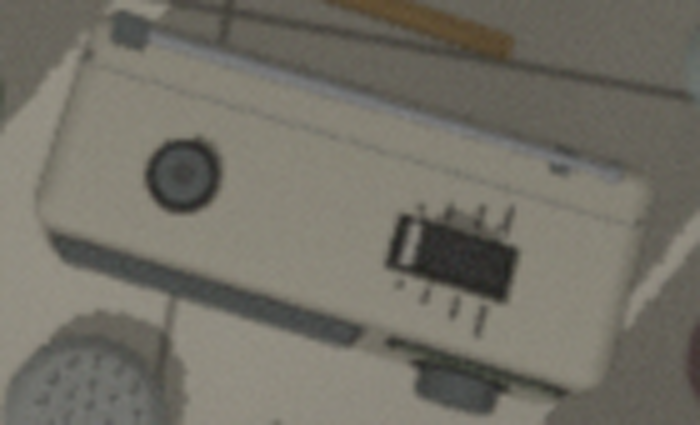

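View pics/s1.png

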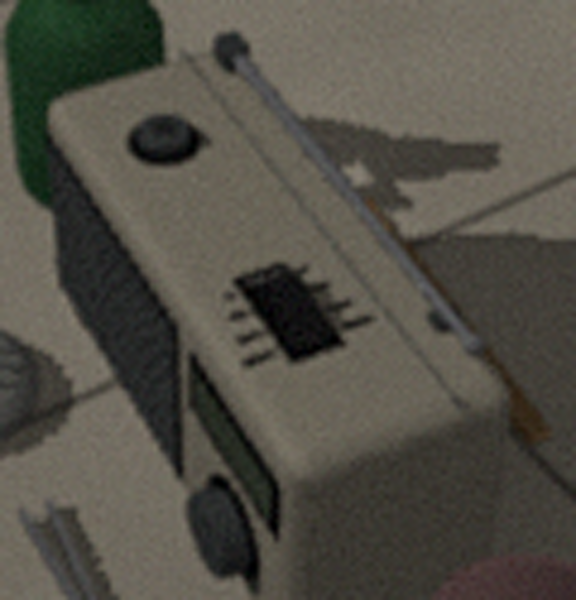

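Both crops agree: the white line is at the quiet (+y) end of the slot, at about (410,243) against the slot centre (452,257) in the top crop. That is roughly 17 mm towards +y, so the wheel is in the **first** position. The key centre is at about (183,176). I get the key at (558,38), the wheel at (547,-67) and yaw of about -0.11. Next I'll move above the key with the gripper shut.

Call:
servo_tool([
  {"dx":0.536,"dy":-0.363,"dz":0.055,"rz":0.47,"grip":-1},
  {"dx":0.536,"dy":-0.363,"dz":0.055,"rz":0.47,"grip":-1},
  {"dx":0.536,"dy":-0.363,"dz":0.055,"rz":0.47,"grip":-1},
  {"dx":0.536,"dy":-0.363,"dz":0.055,"rz":0.47,"grip":-1},
  {"dx":0.536,"dy":-0.363,"dz":0.055,"rz":0.47,"grip":-1},
  {"dx":0.536,"dy":-0.363,"dz":0.055,"rz":0.47,"grip":-1},
  {"dx":0.536,"dy":-0.363,"dz":0.055,"rz":0.47,"grip":-1},
  {"dx":0.536,"dy":-0.363,"dz":0.055,"rz":0.47,"grip":-1},
  {"dx":0.536,"dy":-0.363,"dz":0.055,"rz":0.47,"grip":-1},
  {"dx":0.536,"dy":-0.363,"dz":0.055,"rz":0.47,"grip":-1},
  {"dx":0.536,"dy":-0.363,"dz":0.055,"rz":0.47,"grip":-1},
  {"dx":0.536,"dy":-0.363,"dz":0.055,"rz":0.47,"grip":-1},
])

```text
$.rows[0]: bad value
```

Call:
servo_tool([
  {"dx":0.045,"dy":-0.03,"dz":0.005,"rx":0,"ry":0,"rz":0.04,"grip":-1},
  {"dx":0.09,"dy":-0.06,"dz":0.01,"rx":0,"ry":0,"rz":0.08,"grip":-1},
  {"dx":0.135,"dy":-0.09,"dz":0.015,"rx":0,"ry":0,"rz":0.12,"grip":-1},
  {"dx":0.18,"dy":-0.12,"dz":0.02,"rx":0,"ry":0,"rz":0.16,"grip":-1},
  {"dx":0.225,"dy":-0.15,"dz":0.025,"rx":0,"ry":0,"rz":0.2,"grip":-1},
  {"dx":0.27,"dy":-0.18,"dz":0.03,"rx":0,"ry":0,"rz":0.24,"grip":-1},
])

```text
time: 1.45
tool_pos: [375.1, -225.9, 374.8]
ee_rot: [3.141, -0.001, 0.119]
contact_force: [-0.2, 0.7, 0.4]
grip_width: 0.0
```

Call:
servo_tool([
  {"dx":0.036,"dy":-0.04,"dz":0.005,"rx":0,"ry":0,"rz":0.04,"grip":-1},
  {"dx":0.072,"dy":-0.08,"dz":0.01,"rx":0,"ry":0,"rz":0.08,"grip":-1},
  {"dx":0.108,"dy":-0.12,"dz":0.015,"rx":0,"ry":0,"rz":0.12,"grip":-1},
  {"dx":0.144,"dy":-0.16,"dz":0.02,"rx":0,"ry":0,"rz":0.16,"grip":-1},
  {"dx":0.18,"dy":-0.2,"dz":0.025,"rx":0,"ry":0,"rz":0.2,"grip":-1},
  {"dx":0.214,"dy":-0.241,"dz":0.03,"rx":0,"ry":0,"rz":0.23,"grip":-1},
  {"dx":0.214,"dy":-0.241,"dz":0.03,"rx":0,"ry":0,"rz":0.23,"grip":-1},
  {"dx":0.214,"dy":-0.241,"dz":0.03,"rx":0,"ry":0,"rz":0.23,"grip":-1},
])

```text
time: 2.45
tool_pos: [555.7, -15.9, 344.5]
ee_rot: [-3.105, 0.002, -0.036]
contact_force: [0.3, -0.5, 0.4]
grip_width: -0.3
```

```bash
python3 - <<'E'
from h import *
s=arm.capture("side"); 
cv2.imwrite("pics/s2.png",cv2.resize(s[80:280,180:340],None,fx=3,fy=3,interpolation=cv2.INTER_CUBIC)[:,:,::-1])
o=arm.get_obs(); print(o["time"],o["tool_pos"],o["ee_rot"],o["contact_force"])
print([round(v) for v in proj("side",(558,38,127))],proj("side",o["tool_pos"]-[0,0,173]))
E
```

```text
2.5 [555.46529646 -16.08933026 344.73538842] [-3.10522260e+00  1.79691257e-03 -3.59530956e-02] [-0.75159099  0.39341331 -0.87793448]
[243, 182] (np.float64(257.3605574050495), np.float64(178.99824786918145))
```

View pics/s2.png

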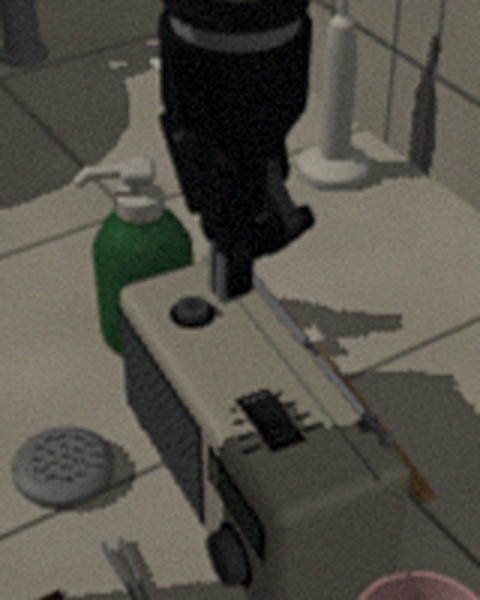

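The gripper is shut and unobstructed above the deck. It stopped short of the target with a slight tilt, so I'll check the joints.

```bash
python3 - <<'E'
from h import *
o=arm.get_obs(); print(o["joint_pos"],o["qd"])
E
```

```text
[-0.03694669  0.19053928 -0.0942554   1.28783471  0.03636825  3.14059841] [-5.72112260e-03 -1.22961159e-02 -6.23034100e-03 -1.36666973e-03
  2.00347837e-04  4.51947497e-05]
```

Call:
servo_tool([
  {"dx":0,"dy":0,"dz":0,"rx":0,"ry":0,"rz":0,"grip":-1},
  {"dx":0,"dy":0,"dz":0,"rx":0,"ry":0,"rz":0,"grip":-1},
])

```text
time: 2.75
tool_pos: [555.6, -16.2, 345.1]
ee_rot: [-3.105, 0.001, -0.036]
contact_force: [-0.6, 0.0, -0.2]
grip_width: -0.0
```

Joint 6 is at its limit. I'll turn the tool by about 90° so its x axis lies along the radio's y.

Call:
servo_tool([
  {"dx":0,"dy":0,"dz":0,"rx":0,"ry":0,"rz":-0.16,"grip":-1},
  {"dx":0,"dy":0,"dz":0,"rx":0,"ry":0,"rz":-0.32,"grip":-1},
  {"dx":0,"dy":0,"dz":0,"rx":0,"ry":0,"rz":-0.48,"grip":-1},
  {"dx":0,"dy":0,"dz":0,"rx":0,"ry":0,"rz":-0.64,"grip":-1},
  {"dx":0,"dy":0,"dz":0,"rx":0,"ry":0,"rz":-0.8,"grip":-1},
  {"dx":0,"dy":0,"dz":0,"rx":0,"ry":0,"rz":-0.96,"grip":-1},
  {"dx":0,"dy":0,"dz":0,"rx":0,"ry":0,"rz":-1.12,"grip":-1},
  {"dx":0,"dy":0,"dz":0,"rx":0,"ry":0,"rz":-1.28,"grip":-1},
  {"dx":0,"dy":0,"dz":0,"rx":0,"ry":0,"rz":-1.42,"grip":-1},
  {"dx":0,"dy":0,"dz":0,"rx":0,"ry":0,"rz":-1.5,"grip":-1},
  {"dx":0,"dy":0,"dz":0,"rx":0,"ry":0,"rz":-1.5,"grip":-1},
])

```text
time: 4.12
tool_pos: [555.8, -16.0, 344.8]
ee_rot: [-3.138, -0.037, 1.463]
contact_force: [-0.2, 0.5, 0.4]
grip_width: -0.1
```

```bash
cat > mv.py <<'E'
import sys; from h import *
from scipy.spatial.transform import Rotation as Ro
o=arm.get_obs(); R=Ro.from_euler("xyz",o["ee_rot"]); x,y,z,yaw=map(float,sys.argv[1:5])
T=Ro.from_euler("xyz",[np.pi,0,yaw])
print("t",o["time"],o["tool_pos"].round(1),o["ee_rot"].round(3),o["contact_force"].round(1))
print("shift",(R.inv().apply(np.array([x,y,z])-o["tool_pos"])).round(1),"rot",(R.inv()*T).as_rotvec().round(3))
E
python3 mv.py 558 38 310 1.46
```

```text
t 4.125 [555.8 -16.  344.8] [-3.138 -0.037  1.463] [-0.2  0.5  0.4]
shift [52.6 -3.5 36.8] rot [-0.004 -0.037  0.003]
```

Call:
servo_tool([
  {"dx":0.018,"dy":-0.001,"dz":0.005,"rx":-0.004,"ry":-0.037,"rz":0.003,"grip":-1},
  {"dx":0.036,"dy":-0.002,"dz":0.015,"rx":-0.004,"ry":-0.037,"rz":0.003,"grip":-1},
  {"dx":0.0526,"dy":-0.0035,"dz":0.03,"rx":-0.004,"ry":-0.037,"rz":0.003,"grip":-1},
  {"dx":0.0526,"dy":-0.0035,"dz":0.0368,"rx":-0.004,"ry":-0.037,"rz":0.003,"grip":-1},
  {"dx":0.0526,"dy":-0.0035,"dz":0.0368,"rx":-0.004,"ry":-0.037,"rz":0.003,"grip":-1},
])

```text
time: 4.75
tool_pos: [557.9, 38.3, 308.8]
ee_rot: [-3.14, 0.001, 1.462]
contact_force: [-0.3, -0.5, -0.1]
grip_width: 0.2
```

```bash
python3 - <<'E'
from h import *
a=[]
for n,(u,v,w,h) in {"side":(200,110,125,150),"top":(225,165,150,110)}.items():
    s=arm.capture(n); a.append(cv2.resize(s[v:v+h,u:u+w],(0,0),fx=(600/h if n=="side" else 2.6),fy=(600/h if n=="side" else 2.6),interpolation=cv2.INTER_CUBIC))
a=[cv2.resize(i,(400,int(i.shape[0]*400/i.shape[1]))) for i in a]
H=max(i.shape[0] for i in a); a=[cv2.copyMakeBorder(i,0,H-i.shape[0],0,0,0) for i in a]
cv2.imwrite("pics/c3.png",np.hstack(a)[:,:,::-1])
E
python3 mv.py 558 38 300 1.46
```

```text
t 4.85 [558.2  37.9 309.8] [3.142e+00 1.000e-03 1.461e+00] [0.6 0.5 0. ]
shift [ 0.1 -0.2  9.8] rot [0.    0.001 0.001]
```

View pics/c3.png

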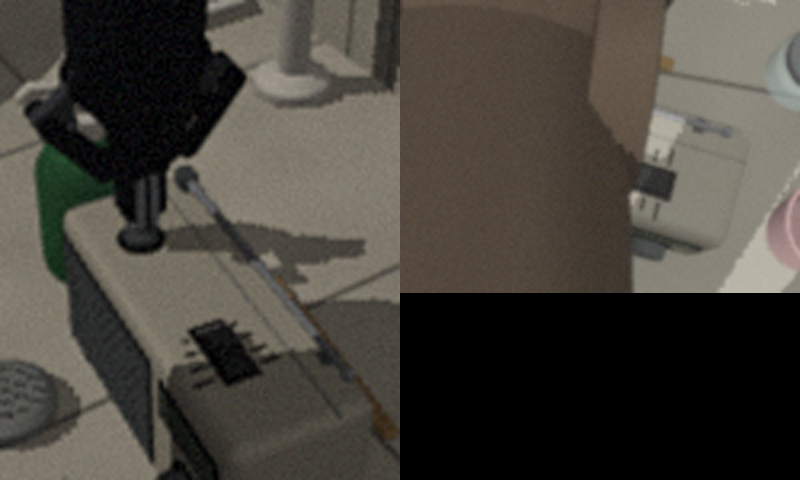

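The tip is right over the key, so I'll press slowly.

Call:
servo_tool([
  {"dx":0,"dy":0,"dz":0.005,"rx":0,"ry":0,"rz":0,"grip":-1},
  {"dx":0,"dy":0,"dz":0.009,"rx":0,"ry":0,"rz":0,"grip":-1},
  {"dx":0,"dy":0,"dz":0.011,"rx":0,"ry":0,"rz":0,"grip":-1},
  {"dx":0,"dy":0,"dz":0.013,"rx":0,"ry":0,"rz":0,"grip":-1},
  {"dx":0,"dy":0,"dz":0.013,"rx":0,"ry":0,"rz":0,"grip":-1},
])

```text
time: 5.48
tool_pos: [558.2, 38.0, 297.0]
ee_rot: [3.141, 0.001, 1.461]
contact_force: [-1.6, -2.4, 3.7]
grip_width: 0.0
```

Call:
servo_tool([
  {"dx":0,"dy":0,"dz":0.001,"rx":0,"ry":0,"rz":0,"grip":-1},
  {"dx":0,"dy":0,"dz":0.0015,"rx":0,"ry":0,"rz":0,"grip":-1},
  {"dx":0,"dy":0,"dz":0.0015,"rx":0,"ry":0,"rz":0,"grip":-1},
])

```text
time: 5.85
tool_pos: [558.1, 38.0, 296.3]
ee_rot: [3.14, 0.001, 1.461]
contact_force: [-2.3, -2.6, 9.2]
grip_width: 0.0
```

Call:
servo_tool([
  {"dx":0,"dy":0,"dz":0.001,"rx":0,"ry":0,"rz":0,"grip":-1},
  {"dx":0,"dy":0,"dz":0.001,"rx":0,"ry":0,"rz":0,"grip":-1},
  {"dx":0,"dy":0,"dz":0.001,"rx":0,"ry":0,"rz":0,"grip":-1},
])

```text
time: 6.22
tool_pos: [558.0, 38.0, 296.3]
ee_rot: [3.139, 0.001, 1.461]
contact_force: [-3.8, -2.7, 13.5]
grip_width: -0.3
```

The key bottomed out: z stayed at 296.3 (tip at 123.3) while the force rose to 13.5 N. I'll lift off and move over the wheel, starting towards its quiet side.

Call:
servo_tool([
  {"dx":0,"dy":0,"dz":-0.015,"rx":0,"ry":0,"rz":0,"grip":-1},
  {"dx":0,"dy":0,"dz":-0.03,"rx":0,"ry":0,"rz":0,"grip":-1},
  {"dx":-0.04,"dy":0,"dz":-0.03,"rx":0,"ry":0,"rz":0,"grip":-1},
  {"dx":-0.08,"dy":0,"dz":-0.03,"rx":0,"ry":0,"rz":0,"grip":-1},
  {"dx":-0.098,"dy":0,"dz":-0.03,"rx":0,"ry":0,"rz":0,"grip":-1},
  {"dx":-0.098,"dy":0,"dz":-0.02,"rx":0,"ry":0,"rz":0,"grip":-1},
  {"dx":-0.098,"dy":0,"dz":-0.02,"rx":0,"ry":0,"rz":0,"grip":-1},
])

```text
time: 7.1
tool_pos: [547.3, -58.5, 313.1]
ee_rot: [-3.14, -0.0, 1.462]
contact_force: [0.8, 0.4, -0.2]
grip_width: -0.2
```

```bash
python3 - <<'E'
from h import *
s=arm.capture("side")
cv2.imwrite("pics/s4.png",cv2.resize(s[120:270,200:340],(0,0),fx=4,fy=4,interpolation=cv2.INTER_CUBIC)[:,:,::-1])
E
python3 mv.py 547.9 -58 303 1.461
```

```text
t 7.15 [547.4 -58.3 313.5] [-3.14   0.     1.463] [ 0.5 -0.4 -0.1]
shift [ 0.4  0.5 10.5] rot [-0.001  0.     0.002]
```

View pics/s4.png

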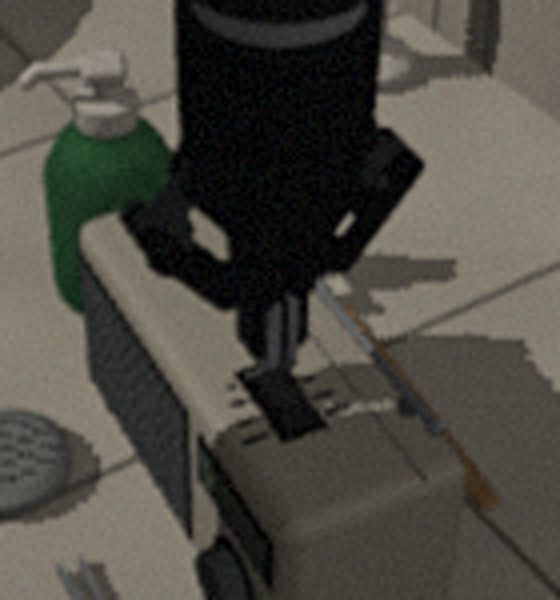

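Call:
servo_tool([
  {"dx":0,"dy":0,"dz":0.008,"rx":0,"ry":0,"rz":0,"grip":-1},
  {"dx":0,"dy":0,"dz":0.011,"rx":0,"ry":0,"rz":0,"grip":-1},
  {"dx":0,"dy":0,"dz":0.013,"rx":0,"ry":0,"rz":0,"grip":-1},
  {"dx":0,"dy":0,"dz":0.013,"rx":0,"ry":0,"rz":0,"grip":-1},
])

```text
time: 7.65
tool_pos: [547.3, -58.9, 302.2]
ee_rot: [3.141, 0.0, 1.462]
contact_force: [-1.9, 1.7, 6.0]
grip_width: 0.2
```

Contact is at about 6 N. I'll stroke roughly one click.

Call:
servo_tool([
  {"dx":-0.003,"dy":0,"dz":0,"rx":0,"ry":0,"rz":0,"grip":-1},
  {"dx":-0.006,"dy":0,"dz":0,"rx":0,"ry":0,"rz":0,"grip":-1},
  {"dx":-0.009,"dy":0,"dz":0,"rx":0,"ry":0,"rz":0,"grip":-1},
  {"dx":-0.012,"dy":0,"dz":0,"rx":0,"ry":0,"rz":0,"grip":-1},
  {"dx":-0.012,"dy":0,"dz":0,"rx":0,"ry":0,"rz":0,"grip":-1},
])

```text
time: 8.28
tool_pos: [545.9, -71.0, 302.3]
ee_rot: [3.141, 0.0, 1.462]
contact_force: [-3.4, 0.5, 7.7]
grip_width: -0.1
```

Call:
servo_tool([
  {"dx":0,"dy":0,"dz":-0.02,"rx":0,"ry":0,"rz":0,"grip":-1},
  {"dx":0.03,"dy":0,"dz":-0.04,"rx":0,"ry":0,"rz":0,"grip":-1},
  {"dx":0.08,"dy":0,"dz":-0.04,"rx":0,"ry":0,"rz":0,"grip":-1},
  {"dx":0.13,"dy":0,"dz":-0.04,"rx":0,"ry":0,"rz":0,"grip":-1},
  {"dx":0.13,"dy":0,"dz":-0.04,"rx":0,"ry":0,"rz":0,"grip":-1},
])

```text
time: 8.9
tool_pos: [560.5, 61.0, 341.1]
ee_rot: [-3.142, -0.0, 1.466]
contact_force: [0.6, -0.1, 0.4]
grip_width: -0.1
```

```bash
cat > look.py <<'E'
import sys; from h import *
f=sys.argv[1]; a=[]
for n,(u,v,w,h) in {"side":(235,190,80,80),"top":(285,195,80,80)}.items():
    s=arm.capture(n); cv2.imwrite(f"pics/{f}_{n}.png",s[:,:,::-1])
    a.append(cv2.resize(s[v:v+h,u:u+w],(400,400),interpolation=cv2.INTER_CUBIC))
    for l in("wheel_index","wheel_top","radio"):
        r=arm.place_of(n,l); print(n,l,[(np.round(d["centre"]),round(d["confidence"],2)) for d in r[:2]])
cv2.imwrite(f"pics/{f}.png",cv2.convertScaleAbs(np.hstack(a),alpha=1.5)[:,:,::-1])
E
python3 look.py k5
```

```text
side wheel_index [(array([548., -61., 133.]), 0.55), (array([ 672., -198.,   -3.]), 0.3)]
side wheel_top [(array([547., -71., 128.]), 0.85)]
side radio [(array([560., -26.,   2.]), 0.72)]
top wheel_index [(array([544., -61., 126.]), 0.69)]
top wheel_top [(array([547., -65., 130.]), 0.71)]
top radio [(array([563., -21.,  -2.]), 0.95)]
```

View pics/k5.png

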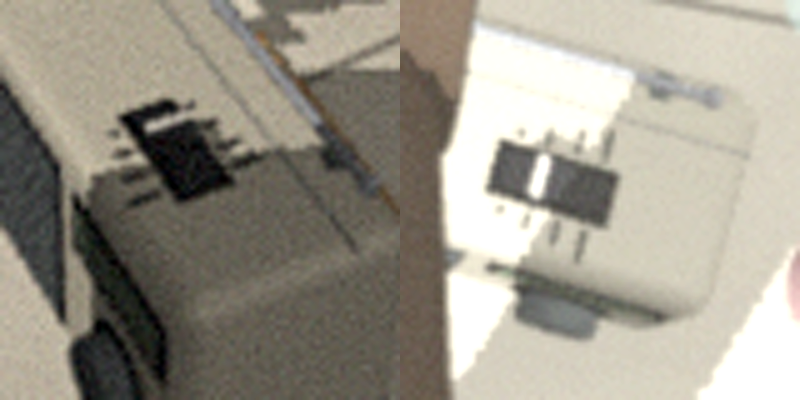

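The top view shows the white line about 13 px (roughly 6 mm) on the quiet side of the slot centre, level with the second ticks, so the wheel is in **second**. I'll repeat the same stroke once.

Call:
servo_tool([
  {"dx":-0.05,"dy":0,"dz":0,"rx":0,"ry":0,"rz":0,"grip":-1},
  {"dx":-0.1,"dy":0,"dz":0,"rx":0,"ry":0,"rz":0,"grip":-1},
  {"dx":-0.118,"dy":0,"dz":0.01,"rx":0,"ry":0,"rz":0,"grip":-1},
  {"dx":-0.118,"dy":0,"dz":0.03,"rx":0,"ry":0,"rz":0,"grip":-1},
  {"dx":-0.118,"dy":0,"dz":0.036,"rx":0,"ry":0,"rz":0,"grip":-1},
  {"dx":-0.118,"dy":0,"dz":0.04,"rx":0,"ry":0,"rz":0,"grip":-1},
  {"dx":-0.118,"dy":0,"dz":0.04,"rx":0,"ry":0,"rz":0,"grip":-1},
])

```text
time: 10.18
tool_pos: [547.4, -58.7, 302.3]
ee_rot: [3.141, 0.0, 1.462]
contact_force: [-1.7, 0.1, 4.1]
grip_width: 0.2
```

Call:
servo_tool([
  {"dx":-0.003,"dy":0,"dz":0,"rx":0,"ry":0,"rz":0,"grip":-1},
  {"dx":-0.006,"dy":0,"dz":0,"rx":0,"ry":0,"rz":0,"grip":-1},
  {"dx":-0.009,"dy":0,"dz":0,"rx":0,"ry":0,"rz":0,"grip":-1},
  {"dx":-0.012,"dy":0,"dz":0,"rx":0,"ry":0,"rz":0,"grip":-1},
  {"dx":-0.012,"dy":0,"dz":0,"rx":0,"ry":0,"rz":0,"grip":-1},
])

```text
time: 10.8
tool_pos: [546.1, -70.9, 302.3]
ee_rot: [3.141, 0.0, 1.462]
contact_force: [-3.3, 0.5, 6.9]
grip_width: 0.4
```

Call:
servo_tool([
  {"dx":0,"dy":0,"dz":-0.02,"rx":0,"ry":0,"rz":0,"grip":-1},
  {"dx":0.03,"dy":0,"dz":-0.06,"rx":0,"ry":0,"rz":0,"grip":-1},
  {"dx":0.08,"dy":0,"dz":-0.06,"rx":0,"ry":0,"rz":0,"grip":-1},
  {"dx":0.13,"dy":0,"dz":-0.06,"rx":0,"ry":0,"rz":0,"grip":-1},
  {"dx":0.13,"dy":0,"dz":-0.06,"rx":0,"ry":0,"rz":0,"grip":-1},
])

```text
time: 11.42
tool_pos: [560.7, 61.2, 361.3]
ee_rot: [3.141, -0.0, 1.467]
contact_force: [-0.4, -0.4, -0.2]
grip_width: 0.3
```

```bash
python3 look.py k6
```

```text
side wheel_index [(array([545., -72., 133.]), 0.53)]
side wheel_top [(array([551., -68., 129.]), 0.8), (array([406., -97.,   2.]), 0.16)]
side radio [(array([585., 166.,  -4.]), 0.67), (array([561., -27.,   6.]), 0.61)]
top wheel_index [(array([543., -76., 123.]), 0.49)]
top wheel_top [(array([542., -62., 128.]), 0.59)]
top radio [(array([557., -23.,  -4.]), 0.61)]
```

View pics/k6.png

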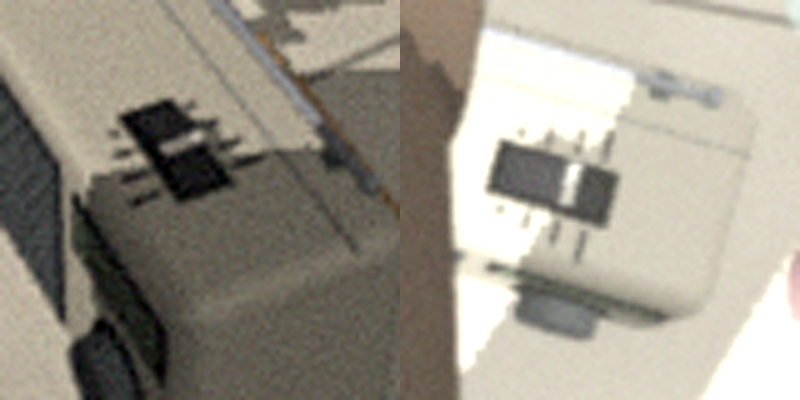

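The line is now at x of about 571 in the crop, against 540 before. That is one click on and past the slot centre, level with the third ticks, and the radio hasn't moved. I'll hand in.

```bash
python3 -c "
from cell import arm
o=arm.get_obs(); print(o['time'],o['contact_force']); print(arm.close_job())"
```

```text
11.825 [-0.67187152 -0.58874451 -0.05697057]
the job is handed in; nothing more can be done
None
```

I pressed the on/off key fully in, then rolled the volume wheel from the first to the third position. I handed the job in at about 11.8 s with the gripper clear of everything.

- **Key:** it bottomed out, with the fingertip stopped about 123 mm above the shelf while the force rose from 9 to 13.5 N. I had no picture or reading of the radio itself to confirm it switched on.
- **Wheel:** I stroked it twice, one click each, pressing with 4–8 N. The white line started at the quiet end. It was at the second ticks after the first stroke and past the slot centre at the third ticks after the second. In the last pictures both cameras agree on the third position.
- **Radio and other things:** the radio looks unmoved in the pictures, within a few mm. I made no separate check of the other objects, but felt no unexpected contact.
- **What went wrong or disagreed:**
  - The first move call was refused.
  - The first approach stopped short because the last joint reached its limit, so I turned the tool by about 90°.
  - In the last check, the network's best guess for the radio in the side view was the pump bottle's position. Its second guess and the top view were right.

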